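# Load the specimen magazine against its follower spring

## Task

Load the two large round specimen mounts into the spring-fed magazine, the thick one first and then the thin one on top: lay each level between the four posts on the two sprung catches and push it straight down against the follower until the catches snap back over it and hold it when you let go. When both are held under the catches, swing the feed lever on the magazine's base all the way over to its other side. Leave the square mount, the small round mount, the bottle, the jar and the glass dish where they are.

Things in the scene. Friction and masses are not known exactly. Their poses are not given: they have to be found in the camera images.
- mag: the magazine, fixed to the table: aluminium base plate 120 (x) by 190 (y, from -50 to +140) by 12 mm high, with four 8 mm posts around an upright stack of 50 mm discs. Origin: on the table, on the stack's axis; z up. Post centres at x +-16.4, y +-26.3 mm; straight to z 104, pointed at z 114 mm. A 50 mm disc has 2 mm of radial play. Heights z here and below are above the table.
- mouth (a point): point on the stack's axis at z 89 mm, level with the tops of the two catches, where the underside of a disc rests when it is laid between the posts (it does not go down by its own weight). Towards the magazine's +x and -x the stack is open between the posts (44 mm wide gaps): set a disc down with the fingers closing along the magazine's x.
- held (a point): point on the stack's axis at z 86 mm, level with the undersides of the catches: the top face of the uppermost loaded disc lies here. A disc pushed down in its middle (up to about 18 N) folds the catches down; they snap back over it once its top face is below about z 74 mm (push it to about z 70), and the follower then lifts it to here.
- catch_l (a joint): catch at the magazine's +y side (tip at y +19.5, z 87.5 mm): 0 = sprung out level, grows to 1.5 rad as it folds down. One-way sprung steel catch, 14 mm wide (x), 3 mm thick, level, hinged at |y| 31 mm, folds only downward. The 39 mm between the two tips lets shut fingers through. Behind it a plate (34 mm wide, |y| 34.5 to 40.5 mm) rises to z 96 mm.
- catch_r (a joint): the twin catch at the magazine's -y side, same values. While folded against a disc that is not yet far enough down, the catches also grip its side, so a disc pushed only part of the way may stay there, not loaded.
- follower (a joint): follower plate (42 mm steel disc) under the stack, pushed up by a spring; 0 = fully up (its top at z 84 mm of the magazine), grows as it is pushed down, limit 0.064 m; 3.6 N at 0, 90 N/m
- feed (a joint): feed lever on the magazine's base: a round bar 10 mm thick ending in a black ball of 26 mm, 80 mm from pivot to ball centre; the pivot lies along the magazine's y at x 0, y +105, z 34 mm of the magazine, on a block 70 by 50 by 25 mm. 0 = leaning 0.5 rad from vertical to the magazine's -x side, 1.0 rad = leaning 0.5 rad to its +x side (fully over); it stays where it is left; about 1 N at the ball moves it
- feed_tip (a point): centre of the feed lever's ball; push it along its arc with the fingertips about level with this centre
- thick_c (a point): centre (half-way up) of the thick mount: black resin disc, diameter 50 mm, 30 mm thick, lying flat, with a polished metal sample in its top face; about 100 g; z is its axis
- thin_c (a point): centre of the thin mount: black resin disc, diameter 50 mm, 16 mm thick, lying flat, same look; about 70 g; z is its axis
- small_c (a point): centre of the small round mount, diameter 32 mm, 18 mm thick, black, not to be moved
- square_c (a point): centre of the square mount, 42 by 42 mm, 20 mm thick, black, not to be moved
- susp_c (a point): centre of a white bottle, diameter 52 mm, 110 mm high, not to be moved
- jar_c (a point): centre of a glass jar, diameter 60 mm, 70 mm high, not to be moved
- dish_c (a point): centre of a flat glass dish, diameter 90 mm, 16 mm high, not to be moved
There are look-alikes about, which are no part of the job. Leave any red look-alike of the part that bears thin_c alone.

How it is judged:
By the outcome, as a careful person would: the job done as asked, in the order asked, and still so for the second after the job is handed in, with the robot touching nothing.
It also fails if it takes over 72 s, if anything falls off the work surface, if the arm or the gripper's body presses on something with over 40 N, if the wrist force passes 120 N, or if a joint passes its speed limit or range.

## Robot

A 6-joint arm with a two-finger parallel gripper is mounted at the origin on the work surface. World frame = base frame: x ahead of the robot, y to its left, z up, the work surface at z = 0. Lengths are in m, angles in degrees, forces in N, time in s.
With the tool pointing down it reaches from about 0.275 to 1 m from the base axis. Payload 8.4 kg.
Tool frame: the origin (TCP) lies midway between the tips of the shut fingers; the grasp point (between the pads) lies 19 mm behind it; z points along the fingers, y is the line along which they close (so a half turn about z gives the same grasp; the last joint's range is limited). The gripper opens to 85 mm and grips with 20 to 120 N. Pads are 22 mm wide; open, the fingers measure 114 mm over their backs; the gripper's body (76 mm by 85 mm) begins 54 mm behind the grasp point. The pads swing forward as they close: fully open they stand 13 mm farther back than shut.
Start: joints at [-63.85, 20.225, 93.587, -0, 66.188, -0.138], TCP at [0.277, -0.56, 0.231] pointing down, gripper open.
Joint ranges: [-150.9, 150.9], [-52.94, 120.26], [3.33, 152.33], [-74.26, 254.26], [0, 154.13], [-172.89, 172.89]. Speed limits (degrees/s): [127.2, 127.2, 159.86, 180, 180, 180].

## Interface

Orientations are given as [roll, pitch, yaw] about the fixed x, y, z axes, in that order (R = Rz(yaw) Ry(pitch) Rx(roll)).
In Python, from bench import robot, camera, camera_params, job_done gives the robot as it stands.
- The arm moves only by the shell command python3 -m pendant 'ROWS' [FORCE]. ROWS is a JSON object of lists of equal length, an entry for each row: "grip": the gripper's target within -1 to 1 (shut at 1, half-way at 0, fully open at -1); "delta_pos": the shift along the world's x, y, z in mm, a list of three; "yaw": the turn about the world's z in degrees. A call has 1 to 12 rows; each row shifts and turns the commanded pose from where the row before left it; what a row does not reach is not made up. A row lasts 1/10 s, in which the tool goes at most 50 mm and 8.59 degrees, less where a joint would pass 70% of its speed; a pose out of reach is approached as far as the arm can. A call with a gripper value outside its range is refused whole. The fingers move at their own pace and stop on an object; FORCE is the grip in N (left out, the last holds). Time passes only in rows, so rows that do not move let the fingers close. It gives the time, the measured TCP pose, the force, the opening and the grip force at its end, in the units of the state.
- robot.observe(): the state, without advancing time (a new reading comes with each control period).
- camera(name): name is "scene" or "top"; returns (picture, depth): 400x640x3 uint8, red, green, blue; 400x640 float32, m along the optical axis (not along the pixel's ray), 0 where there is no reading.
- camera_params(name): a dict with "fov_y" (degrees; the focal length in pixels is half the picture's height over the tangent of half this angle, whatever the lens; pixels are square), "cx", "cy" (the principal point, pixels), "eye" and "orientation" of the camera in the world. Camera axes: x right, y down, z forward; pixel columns grow to the right and rows downward; lengths in m; the calibration is good to about 2 mm. A picture is of the moment at which its call begins. camera_params takes no time and is no camera call.
- job_done(): hands the job in; it is judged then, once.
The state is a dict: "t": time; "joints": joint angles; "joint_velocities": joint speeds; "joint_efforts": joint torques, N m; "tcp_pos": TCP position; "orientation": TCP orientation; "ft_force": force on the tool from outside, world axes, zero at the start; "wrist_torque": the same for the moment, N m; "finger_gap": opening from 0.0 (shut) to 1.0 (fully open); "finger_force": force on a finger pad.
Only numpy, scipy, OpenCV 4.12 (cv2) and the standard library are available. Lean on these libraries where they do the work, as an engineer would, in place of code of your own. Each camera call takes 0.05 s, during which the arm holds its last target. There are 200 camera calls.

## Working session

There is one attempt and no reset: what is moved stays moved. The work goes in short steps, Python scripts to look and compute and a shell command to move; the robot and the scene stay as the last step left them, time stands still between calls to the robot, and variables do not carry over. Pictures are saved under pics/ and viewed, at most 10 in all, crops included, and the job is handed in when it is done.

```bash
mkdir -p pics; ls; cat > h.py <<'E'
import numpy as np,cv2
from scipy.spatial.transform import Rotation as R
from bench import robot,camera,camera_params,job_done
def cam(n):
    p=camera_params(n); o=np.array(p["orientation"],float)
    M=o if o.shape==(3,3) else R.from_euler("xyz",o,degrees=True).as_matrix()
    return p,M,np.array(p["eye"]),200/np.tan(np.radians(p["fov_y"])/2)
def ray(n,u,v,z):
    p,M,e,f=cam(n); d=M@np.array([(u-p["cx"])/f,(v-p["cy"])/f,1]); return e+d*(z-e[2])/d[2]
def cloud(n,D):
    p,M,e,f=cam(n); v,u=np.indices(D.shape)
    return np.stack([(u-p["cx"])/f*D,(v-p["cy"])/f*D,D],-1)@M.T+e
def proj(n,P):
    p,M,e,f=cam(n); c=(np.array(P)-e)@M; return c[...,:2]/c[...,2:]*f+[p["cx"],p["cy"]]
E
python3 - <<'E'
from h import *
for n in("top","scene"):
    I,D=camera(n); np.savez(f"{n}0.npz",I=I,D=D); cv2.imwrite(f"pics/{n}0.png",I[...,::-1]); print(camera_params(n))
E
```

```text
pics
{'fov_y': 46.033757027602206, 'cx': 317.17430545452794, 'cy': 199.39997938577693, 'eye': array([0.5280242 , 0.05979196, 1.39200181]), 'orientation': array([-1.77154718e+02,  1.95309556e-02, -8.91097095e+01])}
{'fov_y': 47.78919728987245, 'cx': 322.00809178540726, 'cy': 190.95305290855921, 'eye': array([ 1.05451953, -0.2320286 ,  0.8904224 ]), 'orientation': array([-1.46760961e+02,  1.46150401e-01,  5.32467785e+01])}
```

View pics/top0.png

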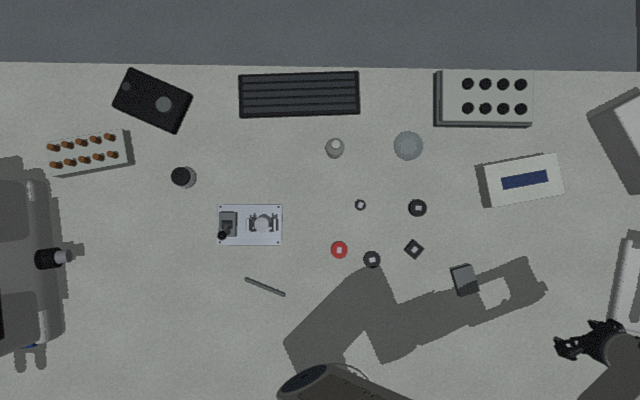

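View pics/scene0.png

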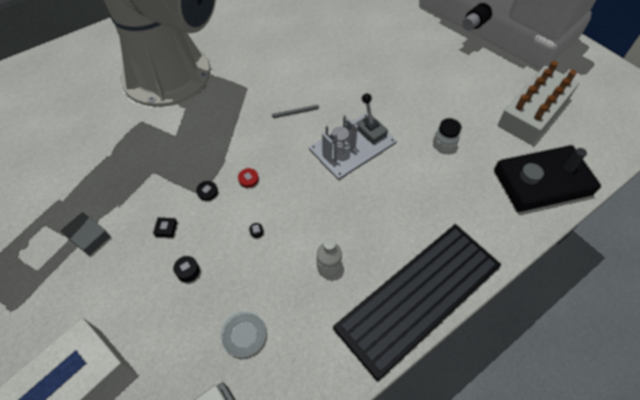

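The pictures show these candidates:

| Object | Top-view pixel |
|---|---|
| Large round mounts | (417,208) and (372,259) |
| Red look-alike | (339,250) |
| Square mount | (414,249) |
| Small round mount | (361,205) |
| Magazine plate | (250,225), lever ball at (222,235) |

I'll use depth to tell the thick mount from the thin one.

```bash
python3 - <<'E'
from h import *
z=np.load("top0.npz");I,D=z["I"],z["D"];P=cloud("top",D)
V=I.max(-1).astype(int)
for nm,(u,v) in dict(A=(417,208),B=(372,259),red=(339,250),sq=(414,249),sm=(361,205)).items():
    w=P[v-14:v+15,u-14:v*0+u+15]; h=w[...,2]
    m=(h>0.008)
    n,l,s,c=cv2.connectedComponentsWithStats(m.astype(np.uint8)); 
    k=l[14,14] or 1+np.argmax(s[1:,4]); q=w[l==k]
    top=np.median(q[:,2]); cc=c[k]+[u-14,v-14]
    print(nm,"top z",top.round(4),"px",cc.round(1),s[k],"ray",ray("top",*cc,top).round(4),"ext",np.ptp(q[:,:2],axis=0).round(3))
# plate
B=(P[...,2]>0.006)&(P[...,2]<0.018); win=np.zeros_like(B);win[195:255,205:295]=1
m=(win&(V>150)).astype(np.uint8)
print("plate minrect by brightness");
cs=max(cv2.findContours(m,0,1)[0],key=cv2.contourArea); r=cv2.minAreaRect(cs); print(r)
for b in cv2.boxPoints(r): print(b, ray("top",*b,0.012).round(4))
# upper parts of mag
w=P[195:255,205:295]; 
for lo,hi in((.03,.07),(.075,.09),(.09,.12)):
    q=w[(w[...,2]>lo)&(w[...,2]<hi)]; print(lo,len(q),q.mean(0).round(4),q.min(0).round(3),q.max(0).round(3))
tops=cv2.resize(I[185:285,200:440],None,fx=3.3,fy=3.3,interpolation=cv2.INTER_CUBIC)
z=np.load("scene0.npz");S=z["I"]
s=cv2.resize(S[90:290,150:410],None,fx=3,fy=3,interpolation=cv2.INTER_CUBIC)
cv2.imwrite("pics/c1.png",s[...,::-1])
E
```

```text
A top z 0.0286 px [417.6 207.8] [  6   6  18  17 248] ray [ 0.576  -0.2298  0.0286] ext [0.071 0.315]
B top z 0.0151 px [372.  259.4] [  6   6  17  18 230] ray [ 0.4241 -0.1008  0.0151] ext [0.129 0.184]
red top z 0.015 px [339.  249.7] [  6   6  17  17 229] ray [ 0.4507 -0.0047  0.015 ] ext [0.102 0.088]
sq top z 0.0186 px [414.2 249.2] [  5   5  20  20 218] ray [ 0.4557 -0.2227  0.0186] ext [0.055 0.054]
sm top z 0.0171 px [360.4 204.6] [ 8  9 11 11 90] ray [ 0.5832 -0.0654  0.0171] ext [0.029 0.029]
plate minrect by brightness
((248.5, 224.5), (39.0, 65.0), 90.0)
[216. 205.] [0.5755 0.3578 0.012 ]
[281. 205.] [0.5785 0.1672 0.012 ]
[281. 244.] [0.4645 0.165  0.012 ]
[216. 244.] [0.4616 0.3548 0.012 ]
0.03 400 [0.5242 0.3091 0.0398] [0.486 0.174 0.031] [0.555 0.344 0.069]
0.075 250 [0.521  0.2172 0.0846] [0.501 0.174 0.075] [0.542 0.322 0.09 ]
0.09 172 [0.5111 0.249  0.1039] [0.48  0.174 0.09 ] [0.542 0.332 0.12 ]
```

View pics/c1.png

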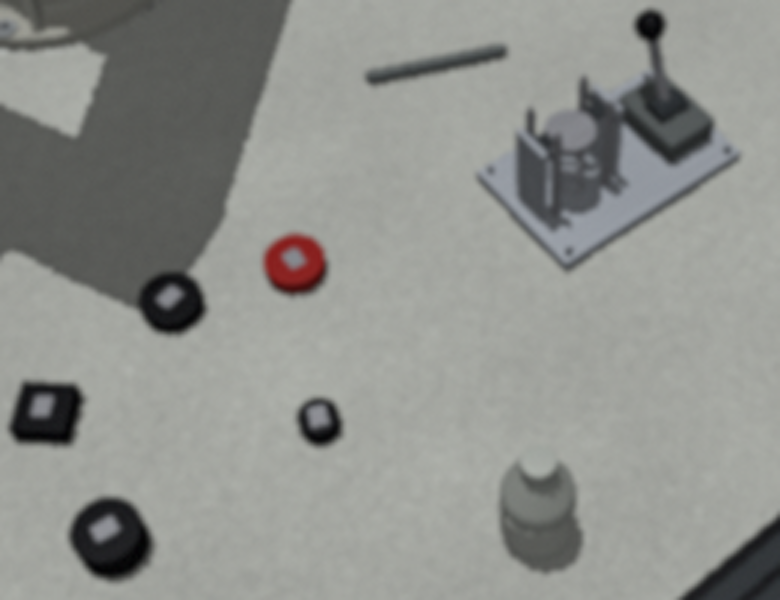

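The crop shows the thick black disc at scene px (187,269), which is (417,208) in the top view. The thin black disc is at scene (207,190), top (372,259), and the red one beside it stays put. Next I'll refine the magazine pose.

```bash
python3 - <<'E'
from h import *
z=np.load("top0.npz");I,D=z["I"],z["D"];P=cloud("top",D)
u0,v0,k=205,192,9
c=cv2.resize(I[v0:v0+66,u0:u0+88],None,fx=k,fy=k,interpolation=cv2.INTER_CUBIC)
cv2.imwrite("pics/m1.png",c[...,::-1])
g=c[...,2].astype(int)-c[...,0]; print("blue-red plate",g[300,440-330:450-330].mean(), "table",g[20:60,20:60].mean(), I[240,265],I[200,265])
m=((g>g[20:60,20:60].mean()/2+g[560-100:440+40,560:640].mean()/2)).astype(np.uint8) if 0 else (cv2.GaussianBlur(g.astype(np.float32),(0,0),4)>8).astype(np.uint8)
cs=max(cv2.findContours(m,0,1)[0],key=cv2.contourArea); r=cv2.minAreaRect(cs); b=(cv2.boxPoints(r)+.5)/k-.5+[u0,v0]
W=np.array([ray("top",*p,0.012) for p in b]);print(r);print(b.round(1),W.round(4),W.mean(0).round(4))
print("edges",[ (np.linalg.norm(W[i]-W[i-1]).round(4),np.degrees(np.arctan2(*(W[i]-W[i-1])[1::-1])).round(2)) for i in range(4)])
w=P[200:250,235:290];q=w[(w[...,2]>.079)&(w[...,2]<.0865)]
print("follower",len(q),q.mean(0).round(4),np.median(q,0).round(4))
w=P[200:256,205:245];q=w[(w[...,2]>.09)&(w[...,2]<.13)];print("ball",len(q),q.mean(0).round(4))
s=robot.observe();print(s["tcp_pos"],s["orientation"],s["ft_force"],s["t"])
E
```

```text
blue-red plate 11.2 table -0.121875 [149 155 164] [143 146 143]
((398.5186767578125, 293.4156188964844), (585.5281372070312, 367.7541809082031), 0.26162272691726685)
[[216.2 244.4]
 [216.4 203.6]
 [281.5 203.9]
 [281.3 244.7]] [[0.4603 0.3542 0.012 ]
 [0.5797 0.3568 0.012 ]
 [0.5818 0.1659 0.012 ]
 [0.4624 0.1641 0.012 ]] [0.5211 0.2602 0.012 ]
edges [(np.float64(0.1901), np.float64(90.63)), (np.float64(0.1195), np.float64(1.24)), (np.float64(0.1909), np.float64(-89.37)), (np.float64(0.1194), np.float64(-179.16))]
follower 161 [0.521  0.2148 0.0833] [0.5201 0.2139 0.0836]
ball 72 [0.4908 0.3175 0.1162]
[ 0.27661035 -0.55997965  0.23061823] [-1.79927640e+02 -2.08346045e-03  2.62866446e+01] [ 0.45843755 -0.38375599 -0.69954128] 0.1
```

View pics/m1.png

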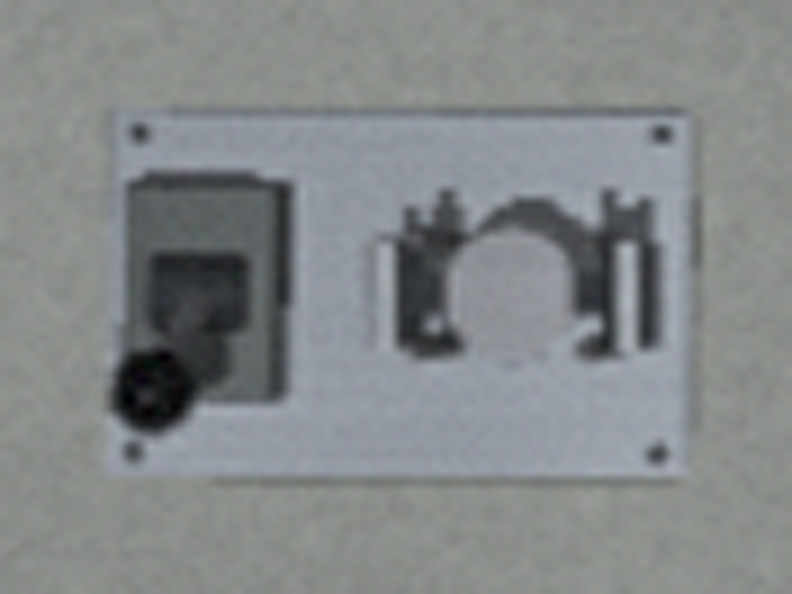

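The plate is seen squarely, with the lever ball at bottom left (crop (155,390)). The magazine origin is about (0.521, 0.215) with a yaw of about 0.8°. Now I'll move above the thick mount and turn so the fingers close along the magazine's x.

```bash
python3 -m pendant '{"grip":[-1,-1,-1,-1,-1,-1,-1,-1,-1,-1,-1,-1],"delta_pos":[[25,27.5,0],[25,27.5,0],[25,27.5,0],[25,27.5,0],[25,27.5,0],[25,27.5,0],[25,27.5,0],[25,27.5,0],[25,27.5,0],[25,27.5,0],[25,27.5,0],[25,27.5,0]],"yaw":[5.4,5.4,5.4,5.4,5.4,5.4,5.4,5.4,5.4,5.4,5.4,5.1]}' 40
```

```text
t: 1.3
tcp_pos: [0.5775, -0.229, 0.231]
orientation: [-180.0, -0.0, 91.0]
ft_force: [0.5, -1.1, 0.2]
finger_gap: 0.999
finger_force: 0.0
```

```bash
python3 -m pendant '{"grip":[-1,-1,-1,-1,-1,-1,-1,-1,-1],"delta_pos":[[-1.5,-1,-30],[0,0,-35],[0,0,-35],[0,0,-35],[0,0,-35],[0,0,-25],[0,0,-20],[0,0,-10],[0,0,0]],"yaw":[0,0,0,0,0,0,0,0,0]}' 40; python3 -m pendant '{"grip":[1,1,1,1,1,1,1,1],"delta_pos":[[0,0,0],[0,0,0],[0,0,0],[0,0,0],[0,0,0],[0,0,0],[0,0,0],[0,0,0]],"yaw":[0,0,0,0,0,0,0,0]}' 40
```

```text
t: 2.2
tcp_pos: [0.5743, -0.231, 0.0049]
orientation: [-179.9, -0.1, 90.8]
ft_force: [0.2, -0.4, 0.5]
finger_gap: 1.0
finger_force: 0.0
t: 3.0
tcp_pos: [0.5763, -0.2318, 0.0079]
orientation: [179.9, 0.1, 90.8]
ft_force: [-0.5, 0.5, 4.3]
finger_gap: 0.569
finger_force: 41.0
```

```bash
python3 -m pendant '{"grip":[1,1,1,1,1,1],"delta_pos":[[0,0,15],[0,0,30],[0,0,40],[0,0,40],[0,0,15],[0,0,0]],"yaw":[0,0,0,0,0,0]}' 40; python3 -m pendant '{"grip":[1,1,1,1,1,1,1,1,1,1,1,1],"delta_pos":[[-4.5,37,0],[-4.5,37,0],[-4.5,37,0],[-4.5,37,0],[-4.5,37,0],[-4.5,37,0],[-4.5,37,0],[-4.5,37,0],[-4.5,37,0],[-4.5,37,0],[-4.5,37,0],[-5.5,38,0]],"yaw":[0,0,0,0,0,0,0,0,0,0,0,0]}';python3 -m pendant '{"grip":[1,1],"delta_pos":[[0,0,0],[0,0,0]],"yaw":[0,0]}'
python3 - <<'E'
from h import *
a=[]
for i in range(4):
    I,D=camera("scene"); s=robot.observe(); a.append(s["tcp_pos"]); 
print(np.mean(a,0).round(4),np.std(a,0).round(4)); np.savez("s1.npz",I=I,D=D)
T,TD=camera("top");np.savez("t1.npz",I=T,D=TD)
c=lambda J,v,u,h,w,k:cv2.resize(J[v:v+h,u:u+w],None,fx=k,fy=k,interpolation=cv2.INTER_CUBIC)
A=c(I,70,290,120,100,4);B=c(T,180,205,80,65,6)
cv2.imwrite("pics/p1.png",np.hstack([A,B])[...,::-1])
E
```

```text
t: 3.6
tcp_pos: [0.5768, -0.232, 0.1496]
orientation: [179.7, 0.1, 90.8]
ft_force: [0.6, 0.0, -1.6]
finger_gap: 0.572
finger_force: 41.8
t: 4.8
tcp_pos: [0.5188, 0.2146, 0.1444]
orientation: [-179.8, 0.1, 90.8]
ft_force: [0.9, -0.3, -1.8]
finger_gap: 0.568
finger_force: 41.8
t: 5.0
tcp_pos: [0.5189, 0.2139, 0.1446]
orientation: [-179.8, 0.1, 90.9]
ft_force: [0.4, -0.2, -1.1]
finger_gap: 0.57
finger_force: 41.8
[0.5197 0.2127 0.1452] [0.0003 0.0003 0.0003]
```

View pics/p1.png

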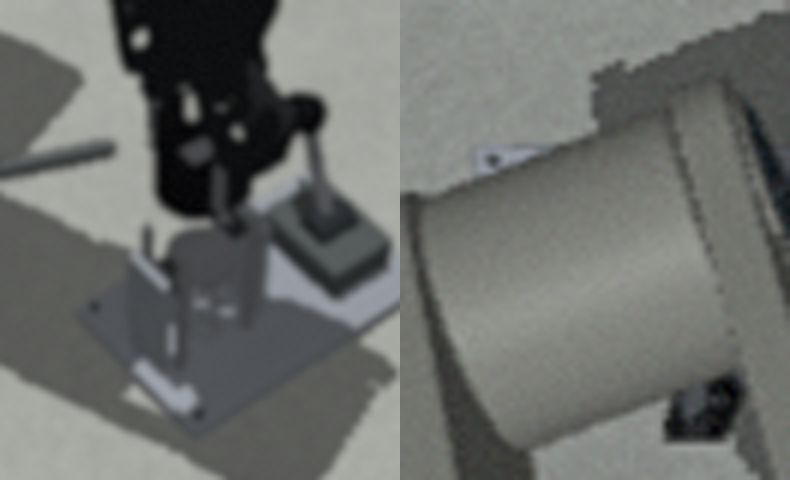

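The scene view shows the disc held level just above the posts (crop (187,200)); the wrist hides it from the top camera. I'll overlay the predicted geometry to check alignment.

```bash
cat >> h.py <<'E'
O=np.array([.5213,.215,0]);YAW=.8
def mag(P): return np.array(P)/1000@R.from_euler("z",YAW,degrees=True).as_matrix().T+O
def circ(r,z,c=(0,0)): t=np.linspace(0,2*np.pi,60); return np.c_[c[0]+r*np.cos(t),c[1]+r*np.sin(t),0*t+z]
def draw(J,u,v,w,h,k,items):
    c=cv2.resize(J[v:v+h,u:u+w],None,fx=k,fy=k,interpolation=cv2.INTER_CUBIC)
    for n,P,col in items: cv2.polylines(c,[np.int32(((proj(n,P)-[u,v]+.5)*k)*16)],False,col,1,cv2.LINE_AA,4)
    return c
PL=[[-60,-50,12],[60,-50,12],[60,140,12],[-60,140,12],[-60,-50,12]]
E
python3 - <<'E'
from h import *
S0=np.load("scene0.npz")["I"];S1=np.load("s1.npz")["I"]
F=[("scene",mag(PL),(255,0,0)),("scene",mag(circ(21,84)),(0,255,0))]+[("scene",mag([[x,y,104],[x,y,114]]),(255,255,0)) for x in(-16.4,16.4) for y in(-26.3,26.3)]
A=draw(S0,300,85,100,100,4,F)
d=np.array([.5197-.0003,.2127+.002,0])
B=draw(S1,300,85,100,100,4,[("scene",circ(25,140)/1000+d,(0,255,0)),("scene",circ(25,170)/1000+d,(0,255,0)),F[0]])
cv2.imwrite("pics/o1.png",cv2.hconcat([A,B])[...,::-1])
E
```

```text
(no output)
```

View pics/o1.png

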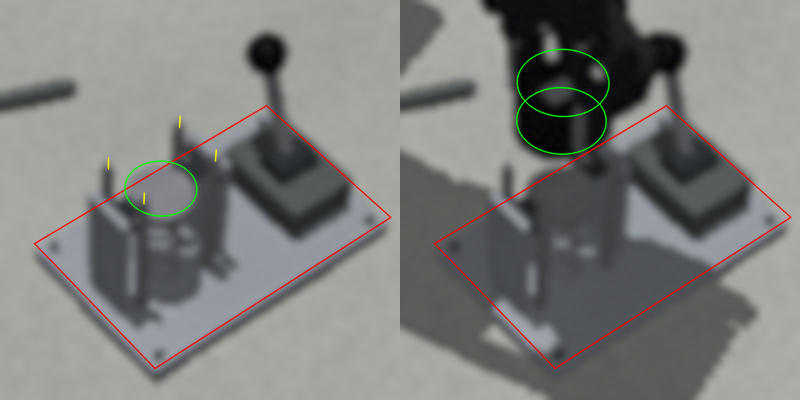

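```bash
python3 - <<'E'
from h import *
S0=np.load("scene0.npz")["I"];S1=np.load("s1.npz")["I"]
k=8;u,v=315,85
c=cv2.resize(S1[v:v+50,u:u+45],None,fx=k,fy=k,interpolation=cv2.INTER_CUBIC).max(-1)
print(c[::16,100][:25]); print(c[30*k,::12])
m=(c<62)
p=lambda P:proj("scene",P)
d=np.array([.5194,.2147,0])
q=p(circ(25,140)/1000+d)
# left edge between mid heights
for vv in (112,115,118): 
    row=c[int((vv-v+.5)*k)]; i=np.where(row<62)[0].min(); qq=p(np.r_[circ(25,140),circ(25,170)]/1000+d); print("left",vv,(i+.5)/k-.5+u,"pred",qq[:,0].min().round(2))
for uu in (322,324,326,328,330,332,334,336,338,340):
    col=c[:,int((uu-u+.5)*k)][:42*k]; i=np.where(col[20*k:]<62)[0]; i=i[np.r_[True,np.diff(i)==1].cumprod()>0].max()+20*k
    low=q[30:] ; o=q[np.argsort(abs(q[:,0]-uu))[:4]]; print(uu,((i+.5)/k-.5+v).round(2),"pred",o[:,1].max().round(2))
# follower in S0: bright patch
g=S0.max(-1)
w=cv2.resize(S0[115:145,325:355],None,fx=k,fy=k,interpolation=cv2.INTER_CUBIC)
print(w[60:230:12,130].tolist()); f=p(mag(circ(21,84))); print("foll pred",f.min(0),f.max(0))
for r in (128,130,132,134): print(r,g[r,326:356].tolist())
E
```

```text
[ 14  18  15  13  19  56  80  82  82  97 101 112 141 142 142 144 143 155
 166 165 157 114  88  89  88]
[167 167 167 168 166 168 170 171 159 101  29   7   9  11   9  11  10  10
  19  49  63  43  18  15  13  55 121 155 166 168]
left 112 328.9375 pred 328.56
left 115 328.9375 pred 328.56
left 118 329.1875 pred 328.56Traceback (most recent call last):
  File "<stdin>", line 14, in <module>
IndexError: boolean index did not match indexed array along axis 0; size of axis is 0 but size of corresponding boolean axis is 1
```

Alignment agrees within about 1 mm. I'll correct x by 2 mm and lower.

```bash
python3 -m pendant '{"grip":[1,1,1,1,1],"delta_pos":[[2,0.3,0],[0,0,-10],[0,0,-10],[0,0,-10],[0,0,0]],"yaw":[0,0,0,0,0]}'; python3 -m pendant '{"grip":[1,1,1,1],"delta_pos":[[0,0,-6],[0,0,-6],[0,0,-4],[0,0,0]],"yaw":[0,0,0,0]}'
```

```text
t: 5.75
tcp_pos: [0.521, 0.2134, 0.1142]
orientation: [-179.8, 0.1, 90.8]
ft_force: [-0.6, -1.3, -1.1]
finger_gap: 0.574
finger_force: 41.8
t: 6.15
tcp_pos: [0.5219, 0.2138, 0.0997]
orientation: [-179.9, 0.0, 90.8]
ft_force: [-0.3, 0.7, -2.2]
finger_gap: 0.566
finger_force: 41.8
```

```bash
python3 -m pendant '{"grip":[1,1,1,1,1],"delta_pos":[[0,0,-2],[0,0,-1],[0,0,-1],[0,0,-1],[0,0,0]],"yaw":[0,0,0,0,0]}'
```

```text
t: 6.65
tcp_pos: [0.5225, 0.2141, 0.0956]
orientation: [180.0, -0.0, 90.8]
ft_force: [-1.1, 0.1, 2.4]
finger_gap: 0.563
finger_force: 42.0
```

```bash
python3 -m pendant '{"grip":[-0.6,-0.6,-0.6,-0.6],"delta_pos":[[0,0,0],[0,0,0],[0,0,0],[0,0,0]],"yaw":[0,0,0,0]}'; python3 -m pendant '{"grip":[-0.6,-0.6,-0.6,1,1,1,1,1,1,1],"delta_pos":[[0,0,10],[0,0,20],[0,0,20],[0,0,0],[0,0,0],[0,0,0],[0,0,0],[0,0,0],[0,0,0],[0,0,0]],"yaw":[0,0,0,0,0,0,0,0,0,0]}'
python3 - <<'E'
from h import *
I,D=camera("scene");np.savez("s2.npz",I=I)
cv2.imwrite("pics/r1.png",cv2.resize(I[70:190,285:405],None,fx=4,fy=4,interpolation=cv2.INTER_CUBIC)[...,::-1])
E
```

```text
t: 7.05
tcp_pos: [0.5223, 0.2139, 0.0952]
orientation: [-180.0, 0.0, 90.8]
ft_force: [-0.2, 0.0, -0.3]
finger_gap: 0.8
finger_force: 0.0
t: 8.05
tcp_pos: [0.5222, 0.2139, 0.145]
orientation: [-180.0, 0.0, 90.8]
ft_force: [-0.1, 0.3, 0.3]
finger_gap: -0.004
finger_force: 0.0
```

View pics/r1.png

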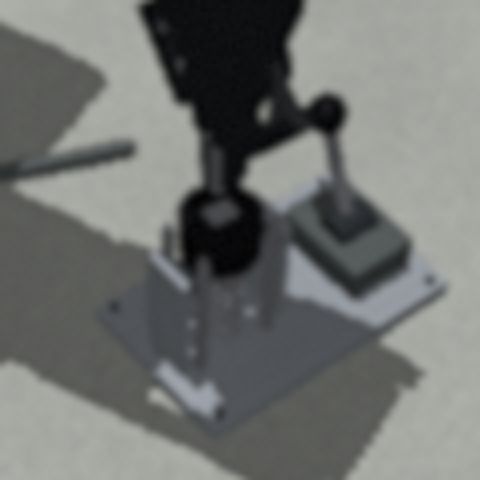

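The disc lies level between the posts (crop (220,230)), with the shut fingers over its middle. Pushing down now.

```bash
python3 -m pendant '{"grip":[1,1,1,1,1,1,1,1,1,1,1,1],"delta_pos":[[-0.5,1,-15],[0,0,-8],[0,0,-6],[0,0,-6],[0,0,-6],[0,0,-6],[0,0,-6],[0,0,-6],[0,0,-6],[0,0,-6],[0,0,-4],[0,0,0]],"yaw":[0,0,0,0,0,0,0,0,0,0,0,0]}'
```

```text
t: 9.3
tcp_pos: [0.5221, 0.215, 0.0703]
orientation: [180.0, -0.0, 90.8]
ft_force: [-0.8, -0.4, 5.8]
finger_gap: 0.001
finger_force: 2.9
```

```bash
python3 -m pendant '{"grip":[1,1,1,1,1,1,1,1,1,1],"delta_pos":[[0,0,-2],[0,0,0],[0,0,8],[0,0,8],[0,0,10],[0,0,20],[0,0,30],[0,0,40],[0,0,40],[0,0,0]],"yaw":[0,0,0,0,0,0,0,0,0,0]}'
python3 -m pendant '{"grip":[-1,-1,-1,-1,-1,-1,-1,-1,-1,-1,-1],"delta_pos":[[-10,-32,0],[-10,-32,0],[-10,-32,0],[-10,-32,0],[-10,-32,0],[-10,-32,0],[-10,-32,0],[-10,-32,0],[-9,-31,0],[-9,-31,0],[0,0,0]],"yaw":[0,0,0,0,0,0,0,0,0,0,0]}'
python3 - <<'E'
from h import *
I,D=camera("scene");T,TD=camera("top");np.savez("t2.npz",I=T,D=TD)
P=cloud("top",TD)
def z(p): 
    u,v=np.int32(proj("top",p).round()); return np.median(P[v-3:v+4,u-3:u+4,2])
print("stack top",z(mag([0,0,86])),"thin",z(np.array([.424,-.1008,.016])))
A=cv2.resize(I[90:190,295:395],None,fx=4,fy=4,interpolation=cv2.INTER_CUBIC);B=cv2.resize(T[192:258,205:271+0],(400,400),interpolation=cv2.INTER_CUBIC)
B=cv2.resize(T[195:260,235:300],(400,400),interpolation=cv2.INTER_CUBIC)
cv2.imwrite("pics/r2.png",np.hstack([A,B])[...,::-1])
E
```

```text
t: 10.3
tcp_pos: [0.5245, 0.216, 0.2304]
orientation: [179.5, -0.2, 90.8]
ft_force: [0.1, -0.4, 0.9]
finger_gap: 0.003
finger_force: 0.0
t: 11.4
tcp_pos: [0.4224, -0.1055, 0.2242]
orientation: [-180.0, 0.0, 90.6]
ft_force: [0.0, 0.1, 0.1]
finger_gap: 1.003
finger_force: 0.0
stack top 0.08590888458838886 thin 0.015725741968759532
```

View pics/r2.png

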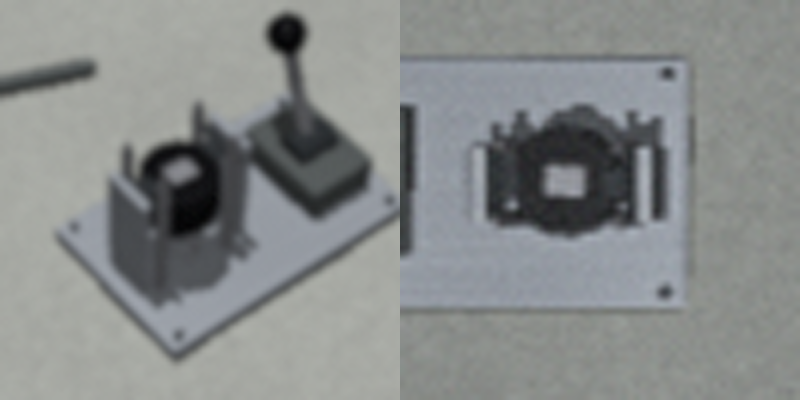

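Stack top reads z 0.086 and the thick mount is held under the catches. Now I'll grasp the thin one.

```bash
python3 -m pendant '{"grip":[-1,-1,-1,-1,-1,-1,-1,-1,-1],"delta_pos":[[1.5,2,-30],[0,0,-35],[0,0,-35],[0,0,-35],[0,0,-35],[0,0,-25],[0,0,-18],[0,0,-9],[0,0,0]],"yaw":[0.2,0,0,0,0,0,0,0,0]}' 40; python3 -m pendant '{"grip":[1,1,1,1,1,1,1,1],"delta_pos":[[0,0,0],[0,0,0],[0,0,0],[0,0,0],[0,0,0],[0,0,0],[0,0,0],[0,0,0]],"yaw":[0,0,0,0,0,0,0,0]}' 40
```

```text
t: 12.4
tcp_pos: [0.4248, -0.1002, 0.0014]
orientation: [-179.9, -0.0, 91.0]
ft_force: [1.0, 0.4, 0.1]
finger_gap: 1.0
finger_force: 0.0
t: 13.2
tcp_pos: [0.4261, -0.1012, 0.0035]
orientation: [179.9, 0.0, 91.0]
ft_force: [-1.9, 3.0, 10.6]
finger_gap: 0.566
finger_force: 39.4
```

```bash
python3 -m pendant '{"grip":[1,1,1,1,1,1],"delta_pos":[[0,0,15],[0,0,35],[0,0,40],[0,0,40],[0,0,20],[0,0,0]],"yaw":[0,0,0,0,0,0]}' 40; python3 -m pendant '{"grip":[1,1,1,1,1,1,1,1,1,1,1,1],"delta_pos":[[10,32,0],[10,32,0],[10,32,0],[10,32,0],[10,32,0],[10,32,0],[10,32,0],[10,32,0],[9,30,0],[8,30,0],[0,0,0],[0,0,0]],"yaw":[0,0,0,0,0,0,0,0,0,0,0,0]}'
python3 - <<'E'
from h import *
a=[]
for i in range(4):
    I,D=camera("scene"); s=robot.observe(); a.append(s["tcp_pos"])
print(np.mean(a,0).round(4),s["orientation"],s["finger_gap"]);np.savez("s3.npz",I=I)
d=np.array([.522,.215,0]);z=np.mean(a,0)[2]*1000-2
cv2.imwrite("pics/o2.png",draw(I,300,85,100,100,5,[("scene",circ(25,z)/1000+d,(0,255,0)),("scene",mag(PL),(255,0,0))])[...,::-1])
E
```

```text
t: 13.8
tcp_pos: [0.4274, -0.1016, 0.1557]
orientation: [179.6, 0.1, 91.0]
ft_force: [-0.7, 0.5, -1.6]
finger_gap: 0.563
finger_force: 41.9
t: 15.0
tcp_pos: [0.5214, 0.2149, 0.151]
orientation: [-179.9, 0.1, 91.1]
ft_force: [-0.8, -0.2, -1.3]
finger_gap: 0.56
finger_force: 41.9
[0.5216 0.214  0.1516] [-1.79959806e+02  2.21885102e-02  9.09304804e+01] 0.5639632937465252
```

View pics/o2.png

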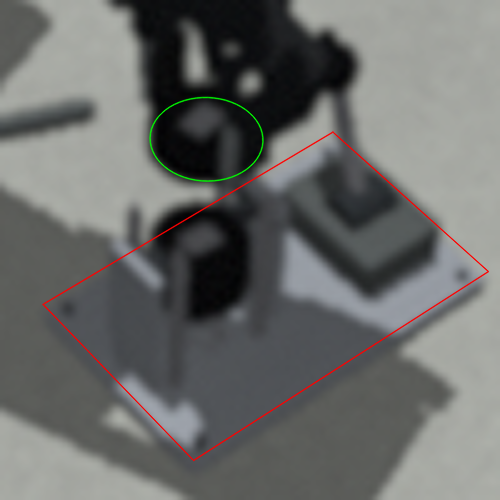

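The disc is held level above the loaded thick one, within about 1 mm of the prediction. Lowering.

```bash
python3 -m pendant '{"grip":[1,1,1,1,1,1],"delta_pos":[[0.5,0.5,-10],[0,0,-12],[0,0,-10],[0,0,-6],[0,0,-4],[0,0,0]],"yaw":[0,0,0,0,0,0]}'; python3 -m pendant '{"grip":[1,1,1,1],"delta_pos":[[0,0,-5],[0,0,-5],[0,0,-4],[0,0,0]],"yaw":[0,0,0,0]}'
```

```text
t: 15.8
tcp_pos: [0.5224, 0.2153, 0.1095]
orientation: [-179.9, 0.0, 91.0]
ft_force: [-0.9, 0.4, 0.0]
finger_gap: 0.565
finger_force: 41.9
t: 16.2
tcp_pos: [0.5224, 0.2153, 0.0957]
orientation: [-180.0, 0.0, 91.0]
ft_force: [1.5, -0.7, -0.8]
finger_gap: 0.563
finger_force: 41.9
```

```bash
python3 -m pendant '{"grip":[1,1,1,1,1],"delta_pos":[[0,0,-2],[0,0,-1],[0,0,-1],[0,0,-1],[0,0,0]],"yaw":[0,0,0,0,0]}'
```

```text
t: 16.7
tcp_pos: [0.5229, 0.2155, 0.0921]
orientation: [180.0, -0.0, 91.0]
ft_force: [-3.3, -0.7, 9.9]
finger_gap: 0.562
finger_force: 42.8
```

```bash
python3 -m pendant '{"grip":[1,-0.6,-0.6,-0.6,-0.6],"delta_pos":[[0,0,1.5],[0,0,0],[0,0,0],[0,0,0],[0,0,0]],"yaw":[0,0,0,0,0]}'; python3 -m pendant '{"grip":[-0.6,-0.6,-0.6,1,1,1,1,1,1,1],"delta_pos":[[0,0,10],[0,0,20],[0,0,20],[0,0,0],[0,0,0],[0,0,0],[0,0,0],[0,0,0],[0,0,0],[0,0,0]],"yaw":[0,0,0,0,0,0,0,0,0,0]}'
python3 - <<'E'
from h import *
I,D=camera("scene")
cv2.imwrite("pics/r3.png",cv2.resize(I[70:190,285:405],None,fx=4,fy=4,interpolation=cv2.INTER_CUBIC)[...,::-1])
E
```

```text
t: 17.2
tcp_pos: [0.5227, 0.2154, 0.0926]
orientation: [-180.0, 0.0, 91.0]
ft_force: [-0.2, 0.1, -0.4]
finger_gap: 0.798
finger_force: 0.0
t: 18.2
tcp_pos: [0.5227, 0.2154, 0.1425]
orientation: [-180.0, 0.0, 91.0]
ft_force: [-0.4, -0.4, 0.0]
finger_gap: -0.003
finger_force: 0.0
```

View pics/r3.png

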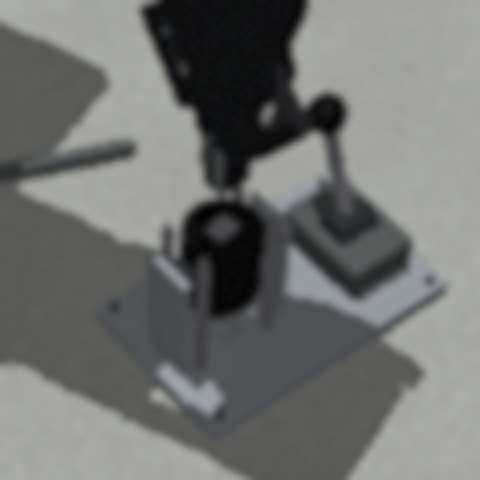

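The thin disc lies level on the catches (crop (222,235)). Pushing from TCP z 142.5 to 70.

```bash
python3 -m pendant '{"grip":[1,1,1,1,1,1,1,1,1,1,1],"delta_pos":[[-0.5,-0.5,-18],[0,0,-14],[0,0,-6],[0,0,-6],[0,0,-6],[0,0,-6],[0,0,-6],[0,0,-5],[0,0,-4],[0,0,-2],[0,0,0]],"yaw":[0,0,0,0,0,0,0,0,0,0,0]}'
```

```text
t: 19.35
tcp_pos: [0.5226, 0.2154, 0.07]
orientation: [180.0, -0.0, 91.0]
ft_force: [-1.1, 2.4, 5.7]
finger_gap: 0.0
finger_force: 2.5
```

```bash
python3 -m pendant '{"grip":[1,1,1,1,1,1,1,1,1,1],"delta_pos":[[0,0,-1.5],[0,0,0],[0,0,8],[0,0,8],[0,0,10],[0,0,20],[0,0,30],[0,0,40],[0,0,40],[0,0,0]],"yaw":[0,0,0,0,0,0,0,0,0,0]}'
python3 -m pendant '{"grip":[1,1,1,1,1,1],"delta_pos":[[-24.5,26,0],[-24.5,26,0],[-24.5,26,0],[-24.5,26,0],[0,0,0],[0,0,0]],"yaw":[0,0,0,0,0,0]}'
python3 - <<'E'
from h import *
I,D=camera("scene");P=cloud("scene",D)
u,v=np.int32(proj("scene",mag([0,0,86])).round())
print("stack top",np.median(P[v-3:v+4,u-3:u+4].reshape(-1,3),0))
b=mag([-38.4,105,104.2]);u,v=np.int32(proj("scene",b).round());w=P[v-8:v+9,u-8:u+9].reshape(-1,3);w=w[(w[:,2]>.085)&(w[:,2]<.125)&(abs(w[:,0]-.485)<.03)]
print("ball pred",b,"seen surface",len(w),w.mean(0),w.min(0),w.max(0))
print(robot.observe()["tcp_pos"])
cv2.imwrite("pics/r4.png",cv2.resize(I[70:190,285:405],None,fx=4,fy=4,interpolation=cv2.INTER_CUBIC)[...,::-1])
E
```

```text
t: 20.35
tcp_pos: [0.5249, 0.2157, 0.2303]
orientation: [179.5, -0.2, 91.0]
ft_force: [0.2, -0.0, -0.7]
finger_gap: -0.001
finger_force: 0.0
t: 20.95
tcp_pos: [0.4237, 0.3189, 0.2241]
orientation: [-180.0, 0.0, 91.1]
ft_force: [0.4, -0.4, -0.9]
finger_gap: 0.003
finger_force: 0.0
stack top [0.52065473 0.21601508 0.08472064]
ball pred [0.48143771 0.31945362 0.1042    ] seen surface 99 [0.4958675  0.31580927 0.11111903] [0.48135462 0.30581425 0.09112365] [0.50540212 0.33007194 0.12098755]
[0.42427305 0.31852229 0.22415389]
```

View pics/r4.png

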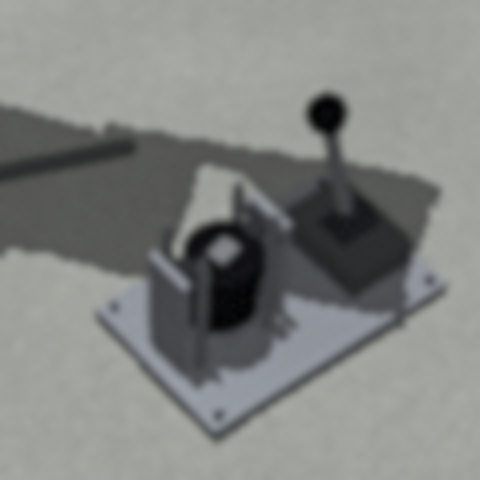

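The stack is taller and its top is at z ≈ 0.085–0.086, so both mounts are held. That was my 11th picture, one over the limit of 10, so I'll use numbers only from here. Next is the lever.

```bash
python3 -m pendant '{"grip":[1,1,1,1,1],"delta_pos":[[0,0.5,-40],[0,0,-40],[0,0,-30],[0,0,-13],[0,0,0]],"yaw":[0,0,0,0,0]}'
python3 -m pendant '{"grip":[1,1,1,1,1,1,1,1,1,1,1,1],"delta_pos":[[10,0,0],[10,0,1],[8,0,2],[8,0,2],[8,0,2],[8,0,2],[8,0,1],[8,0,0],[8,0,-1],[8,0,-2],[8,0,-2],[8,0,-2]],"yaw":[0,0,0,0,0,0,0,0,0,0,0,0]}'
```

```text
t: 21.5
tcp_pos: [0.424, 0.3181, 0.0998]
orientation: [-179.8, 0.1, 90.9]
ft_force: [0.7, 0.0, 0.7]
finger_gap: 0.001
finger_force: 0.0
t: 22.7
tcp_pos: [0.5248, 0.3194, 0.1042]
orientation: [-180.0, 0.0, 91.0]
ft_force: [-1.2, -0.4, 1.5]
finger_gap: -0.002
finger_force: 0.4
```

```bash
python3 -m pendant '{"grip":[1,1,1,1],"delta_pos":[[4,0,-1],[4,0,-1],[2,0,-1],[0,0,0]],"yaw":[0,0,0,0]}'; python3 -m pendant '{"grip":[1,1,1],"delta_pos":[[2,0,-1],[2,0,0],[0,0,0]],"yaw":[0,0,0]}'
```

```text
t: 23.1
tcp_pos: [0.5343, 0.3193, 0.1009]
orientation: [-180.0, 0.0, 91.0]
ft_force: [-0.2, -0.1, 0.2]
finger_gap: 0.005
finger_force: 0.0
t: 23.4
tcp_pos: [0.5358, 0.3193, 0.1002]
orientation: [-179.7, 0.1, 91.0]
ft_force: [-11.2, 0.4, 8.3]
finger_gap: 0.002
finger_force: 6.6
```

```bash
python3 -m pendant '{"grip":[1,1,1,1,1,1,1,1,1,1],"delta_pos":[[1,0,0],[0,0,0],[-15,0,0],[-30,0,0],[-10,0,30],[0,0,45],[0,0,45],[-30,-40,0],[-30,-40,0],[0,0,0]],"yaw":[0,0,0,0,0,0,0,0,0,0]}'
python3 - <<'E'
from h import *
for n in("top","scene"):
    I,D=camera(n);P=cloud(n,D)
    m=(I.max(-1)<60)&(P[...,2]>.092)&(P[...,2]<.13)&(abs(P[...,0]-.52)<.08)&(abs(P[...,1]-.318)<.03)
    w=P[m];print(n,len(w),w.mean(0).round(4) if len(w) else "")
    u,v=np.int32(proj(n,mag([0,0,86])).round());print(" stack",np.median(P[v-3:v+4,u-3:u+4].reshape(-1,3),0).round(4))
print("full",mag([38.4,105,104.2]).round(4),"start",mag([-38.4,105,104.2]).round(4))
E
```

```text
t: 24.4
tcp_pos: [0.4193, 0.2352, 0.2195]
orientation: [-179.8, 0.2, 90.9]
ft_force: [-0.8, 0.1, 0.6]
finger_gap: 0.004
finger_force: 0.0
top 68 [0.5582 0.3184 0.1125]
 stack [0.5223 0.2155 0.0867]
scene 66 [0.564  0.3142 0.1092]
 stack [0.5221 0.2163 0.0853]
full [0.5582 0.3205 0.1042] start [0.4814 0.3195 0.1042]
```

The lever is fully over (ball at x 0.558, as predicted) and the stack top is still at z 0.086, with the robot clear.

```bash
python3 -c "from bench import job_done; print(job_done())"
```

```text
the job is handed in; nothing more can be done
None
```

The thick and then the thin mount are held under the catches (stack top at z ≈ 0.086 m), the feed lever is fully over, and the job is handed in at about 24.5 s on the robot's clock; I viewed 11 pictures, one over the limit of 10.

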